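# Extend the compact camera monopod to its second stop and hold it ready

## Robot

A 7-joint arm with a two-finger parallel gripper is mounted at the origin on the work surface. World frame = base frame: x ahead of the robot, y to its left, z up, the work surface at z = 0. Lengths are in m, angles in rad, forces in N, time in s.
With the tool pointing down it reaches from about 0.4 to 0.85 m from the base axis. Payload 4.5 kg.
Tool frame: the origin (TCP) lies midway between the tips of the shut fingers; the grasp point (between the pads) lies 19 mm behind it; x points along the fingers, y is the direction in which the jaws open and shut, and the axes are right-handed (so a half turn about x gives the same grasp; the last joint's range is limited). The gripper opens to 88 mm and grips with 3 to 60 N. Pads are 18 mm wide; open, the fingers measure 123 mm over their backs; the gripper's body (75 mm by 187 mm) begins 45 mm behind the grasp point.
Start: joints at [-1.253, 0.689, -0.195, 1.565, 0.157, 0.902, -0.215], TCP at [0.175, 0.6, 0.239] pointing down, gripper open.
Joint ranges: [-3.01, 3.01], [-0.46, 2.08], [-1.47, 1.51], [0.13, 2.56], [-1, 4.14], [0.04, 2.09], [-2.66, 2.66]. Speed limits (rad/s): [2.57, 2.57, 3.14, 3.14, 3.14, 3.14, 3.14].

## Interface

Orientations are given as a unit quaternion [x, y, z, w].
In Python, from plant import r gives the robot as it stands.
- The arm moves only by the tool arm_command, never from a script. Its argument "plan" is a list of rows, each a list of 5 numbers: the finger opening in m, from 0 to 0.0881, then the shift along the tool's x, y, z in m, then the turn about the tool's x in rad. In form: [[grip, dx, dy, dz, roll], ...]. A call has 1 to 12 rows; each row shifts and turns the commanded pose from where the row before left it, along the tool's axes as they then stand; what a row does not reach is not made up. A row lasts 1/8 s, in which the tool goes at most 62.5 mm and 10.7 degrees, less where a joint would pass 70% of its speed; a pose out of reach is approached as far as the arm can. A call is refused whole if a number of a shift passes 0.0625 or a number of a turn 0.188, either way. A call with a gripper value outside its range is refused whole. The fingers move at their own pace and stop on an object; "force" is the grip in N (left out, the last holds). Time passes only in rows, so rows that do not move let the fingers close. It gives the time, the measured TCP pose, the force and the opening at its end, in the units of the state.
- r.get_state(): the state, without advancing time (a new reading comes with each control period).
- r.snapshot(name): name is "scene" or "top"; returns (picture, depth): 400x640x3 uint8, red, green, blue; 400x640 float32, m along the optical axis (not along the pixel's ray), 0 where there is no reading.
- r.calibration(name): a dict with "fx", "fy", "cx", "cy" (pixels), "eye" and "orientation" of the camera in the world. Camera axes: x right, y down, z forward; pixel columns grow to the right and rows downward; lengths in m; the calibration is good to about 2 mm. A picture is of the moment at which its call begins. calibration takes no time and is no camera call.
- r.finish_job(): hands the job in, once; it reports no verdict.
The state is a dict: "clock": time; "q": joint angles; "qd": joint speeds; "joint_torque": joint torques, N m; "tool_pos": TCP position; "eef_rot": TCP orientation; "contact_force": force on the tool from outside, world axes, zero at the start; "moment": the same for the moment, N m; "opening": opening from 0.0 (shut) to 1.0 (fully open).
Only numpy, scipy, OpenCV 4.12 (cv2) and the standard library are available. Lean on these libraries where they do the work, as an engineer would, in place of code of your own. Each camera call takes 0.05 s, during which the arm holds its last target.

## Task

Get the compact camera monopod ready to hand to the judge: as it stands in its desk stand, press the red button on its grip and pull the grip up past the first stop to the second stop, then let the button spring back out so that the leg locks there. Then lift the whole monopod so that its foot is right out of the stand, and finish while still holding it there, upright, still, extended and locked. Leave the other things on the desk where they are.

Things in the scene. Friction and masses are not known exactly. Their poses are not given: they have to be found in the camera images.
- stand: Fixed, heavy desk stand: dark steel disc 104 mm across, 12 mm thick, with a grey upright socket tube (42 mm outside, 27 mm bore, 38 mm deep) in its middle, rim 50 mm above the desk. Origin at the centre of the disc's underside, z up. The monopod's foot stands loosely on the disc inside the socket, so it lifts straight out.
- monopod: Leg of the loose monopod (0.45 kg in all): 20 mm bright tube with a 24 mm black rubber boot 36 mm high; z up, origin at the centre of the foot's underside, 12 mm above the desk at first. The grip slides on it; shut, it spans 50 to 181 mm above the foot: 34 mm collar, 30 mm ribbed handle, black square head on top. Rings on the leg come out under the collar: white at stop 1, orange at stop 2.
- monopod_head (a point): Centre of the grip's black head, where to grasp: 32 mm along x (without button), 30 along y, 42 along z (up). x points out of the face with the red button (15 mm across, 6 mm proud, at this height). 160 mm above the foot when shut; platform and screw end 37 mm above it. Pads closing along x squeeze the button flush and hold it in; pads closing along y leave it free.
- monopod_foot (a point): Centre of the underside of the monopod's rubber foot, z up the leg. With the button held in, raising the grip slides it up the leg while the heavier leg stays in the stand; with the button out at a stop, pulling lifts the whole monopod.
- monopod_grip (a joint): How far the grip is pulled up the leg, m: 0 shut (locked), 0.05 first stop, 0.1 second stop, also the end of travel. Up to 4 mm of play in the lock. About 2 N of friction, which keeps the grip where it is when let go. Let the button out within 3 mm of 0.1 and it locks.
- monopod_button (a joint): Travel of the red button, m: 0 out (locked when at a stop), 0.006 flush with the head. The lock is free from 0.004 on. Spring: about 2 N to start, 6 N when flush. Let go between stops, it stays part-way in until the next stop.
- cup: White cup, 72 mm across, 88 mm high, loose. Origin at the centre of its underside. Leave it alone.
- tape_roll: Roll of orange tape lying flat, 104 mm across, 48 mm high, loose. Origin at the centre of its underside. Leave it alone.
- jar: Clear jar with red lid, 56 mm across, 85 mm high, loose. Origin at the centre of its underside. Leave it alone.
- camera: Black camera, 108 mm wide, 75 mm high, loose. Origin at the centre of its underside; the lens points along x. Leave it alone.
- stapler: Blue and black stapler, 130 mm long, about 55 mm high, loose. Origin at the centre of its underside. Leave it alone.
- punch: Grey hole punch, 105 mm wide, about 60 mm high, loose. Origin at the centre of its underside. Leave it alone.

How it is judged:
By the outcome, as a careful person would: the job done as asked, in the order asked, and still so for the second after the job is handed in, while the arm keeps its last pose, push and grip.
It also fails if it takes over 48 s, if anything falls off the work surface, if the arm or the gripper's body presses on something with over 40 N, if the wrist force passes 120 N, or if a joint passes its speed limit or range.

## Working session

There is one attempt and no reset: what is moved stays moved. The work goes in short steps, Python scripts to look and compute and a tool call to move; the robot and the scene stay as the last step left them, time stands still between calls to the robot, and variables do not carry over. Pictures are saved under pics/ and viewed, and the job is handed in when it is done.

Besides the shell and the picture viewer there is one more tool, called as name(argument=value, ...) on one line, values as JSON. arm_command: Moves the arm, as the interface text tells. Its arguments: {"type":"object","properties":{"plan":{"type":"array","items":{"type":"array","items":{"type":"number"}}},"force":{"type":"number"}},"required":["plan"]}

```bash
mkdir -p pics; ls
cat > h.py <<'E'
from plant import r
import numpy as np, cv2
from scipy.spatial.transform import Rotation as R
def cam(n):
    c=r.calibration(n); return c
def rot(c):
    o=np.array(c["orientation"]); return R.from_quat(o).as_matrix() if o.size==4 else o.reshape(3,3)
def pts(n,d):
    c=cam(n); v,u=np.mgrid[:400,:640]
    P=np.stack([(u-c["cx"])/c["fx"]*d,(v-c["cy"])/c["fy"]*d,d],-1)
    return P@rot(c).T+np.array(c["eye"])
E
python3 - <<'E'
from h import *
s=r.get_state(); print(s["clock"],s["tool_pos"],s["eef_rot"],s["opening"])
for n in("scene","top"):
    p,d=r.snapshot(n); print(r.calibration(n))
    cv2.imwrite(f"pics/{n}0.png",p[:,:,::-1]); np.savez(f"{n}0.npz",p=p,d=d)
E
```

```text
pics
0.0 [0.174859   0.59939492 0.23791806] [ 0.09933212  0.70005035 -0.10059949  0.69995884] 1.0000644399218654
{'fx': 381.8261208083612, 'fy': 381.8261208083612, 'cx': 313.3849976832658, 'cy': 193.86076099542413, 'eye': array([ 1.08369275, -0.3143002 ,  0.86054928]), 'orientation': array([ 0.82722547,  0.45476835, -0.16255856, -0.28715585])}
{'fx': 415.51934427418104, 'fy': 415.51934427418104, 'cx': 322.664606158702, 'cy': 194.94524561055096, 'eye': array([0.3634228 , 0.02687442, 1.13661493]), 'orientation': array([-0.70321942,  0.70568723, -0.06397678,  0.05826623])}
```

View pics/scene0.png

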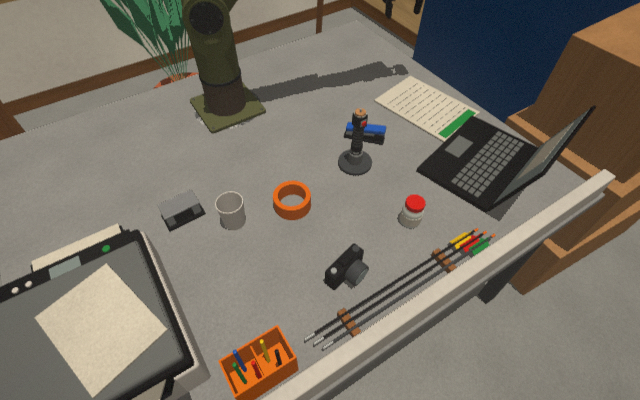

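View pics/top0.png

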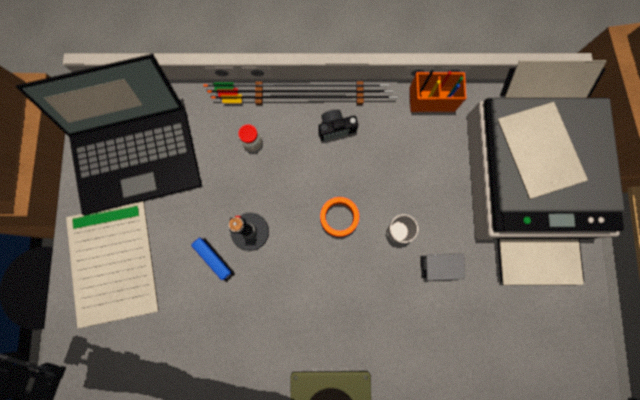

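Run:
```python
from h import *
for n,(x0,y0,w,h) in dict(scene=(310,90,110,100),top=(180,180,130,110)).items():
    f=np.load(n+"0.npz"); p,d=f["p"],f["d"]; W=pts(n,d)
    cv2.imwrite(f"pics/{n}0z.png",cv2.resize(p[y0:y0+h,x0:x0+w,::-1],None,fx=6,fy=5.4*6/5.4,interpolation=cv2.INTER_CUBIC))
    hsv=cv2.cvtColor(p,cv2.COLOR_RGB2HSV)
    print(n,rot(cam(n)).round(3).tolist(), W[380,330],W[195,322])
    roi=np.zeros(d.shape,bool); roi[y0:y0+h,x0:x0+w]=1
    m=roi&(d>0)&(W[...,2]>.02)
    for lo,hi in [(.02,.06),(.06,.1),(.1,.14),(.14,.17),(.17,.19),(.19,.25)]:
        k=m&(W[...,2]>lo)&(W[...,2]<hi); 
        if k.any(): print(lo,hi,k.sum(),W[k].mean(0).round(3),W[k].min(0).round(3),W[k].max(0).round(3))
    red=roi&((hsv[...,0]<8)|(hsv[...,0]>172))&(hsv[...,1]>150)&(hsv[...,2]>80)
    for v,u in np.argwhere(red): print(u,v,p[v,u],W[v,u].round(3))
```

```text
scene [[0.534, 0.659, -0.53], [0.846, -0.421, 0.327], [-0.008, -0.623, -0.782]] [ 0.94371897 -0.19472666  0.04147043] [0.51874759 0.06339954 0.00209101]
0.02 0.06 487 [0.43  0.281 0.043] [0.341 0.196 0.02 ] [0.488 0.356 0.058]
0.06 0.1 109 [0.474 0.21  0.082] [0.457 0.2   0.063] [0.484 0.232 0.1  ]
0.1 0.14 113 [0.473 0.21  0.12 ] [0.452 0.2   0.1  ] [0.482 0.229 0.14 ]
0.14 0.17 90 [0.473 0.209 0.155] [0.45  0.201 0.14 ] [0.485 0.231 0.17 ]
0.17 0.19 100 [0.475 0.211 0.18 ] [0.451 0.201 0.17 ] [0.488 0.231 0.19 ]
0.19 0.25 117 [0.469 0.214 0.199] [0.45  0.201 0.19 ] [0.482 0.233 0.211]
364 121 [182  66  57] [0.484 0.219 0.179]
365 121 [172  68  62] [0.485 0.221 0.179]
363 122 [188  56  48] [0.485 0.214 0.179]
364 122 [186  40  32] [0.486 0.217 0.178]
365 122 [154  35  33] [0.484 0.222 0.175]
362 123 [156  44  35] [0.485 0.211 0.177]
363 123 [162  37  32] [0.486 0.214 0.177]
364 123 [139  39  32] [0.488 0.216 0.176]
365 123 [118  38  36] [0.487 0.22  0.175]
362 124 [135  37  29] [0.486 0.211 0.174]
363 124 [127  44  36] [0.487 0.214 0.174]
364 124 [115  32  29] [0.488 0.216 0.173]
36
[... 306 characters left out ...]
.00077416]
0.02 0.06 734 [0.401 0.298 0.048] [0.336 0.197 0.02 ] [0.601 0.407 0.059]
0.06 0.1 50 [0.457 0.21  0.082] [0.427 0.2   0.061] [0.478 0.351 0.098]
0.1 0.14 31 [0.457 0.207 0.118] [0.448 0.202 0.1  ] [0.471 0.224 0.139]
0.14 0.17 34 [0.457 0.207 0.16 ] [0.446 0.202 0.14 ] [0.476 0.229 0.17 ]
0.17 0.19 42 [0.463 0.21  0.182] [0.446 0.202 0.171] [0.485 0.228 0.19 ]
0.19 0.25 183 [0.462 0.216 0.2  ] [0.448 0.202 0.191] [0.478 0.231 0.21 ]
236 216 [191  83  70] [0.482 0.22  0.179]
237 216 [196  77  67] [0.482 0.217 0.179]
238 216 [190  70  62] [0.482 0.215 0.18 ]
239 216 [163  61  55] [0.482 0.213 0.18 ]
239 217 [161  73  58] [0.478 0.21  0.191]
240 217 [115  52  43] [0.478 0.208 0.191]
```

```bash
ls -la pics
```

```text
total 1608
drwxr-xr-x 2 agent agent   4096 Dec  6 21:00 .
drwxr-xr-x 3 agent agent   4096 Dec  6 20:59 ..
-rw-r--r-- 1 agent agent 421452 Dec  6 20:59 scene0.png
-rw-r--r-- 1 agent agent 317579 Dec  6 21:00 scene0z.png
-rw-r--r-- 1 agent agent 451745 Dec  6 20:59 top0.png
-rw-r--r-- 1 agent agent 441890 Dec  6 21:00 top0z.png
```

View pics/scene0z.png

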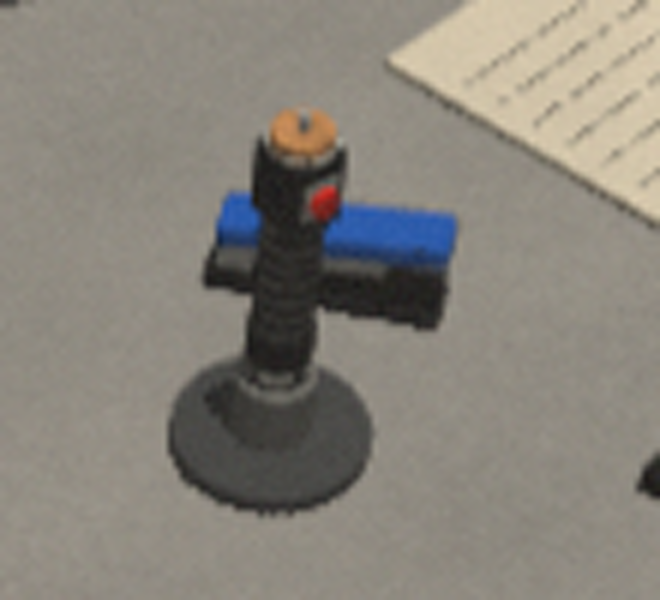

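View pics/top0z.png

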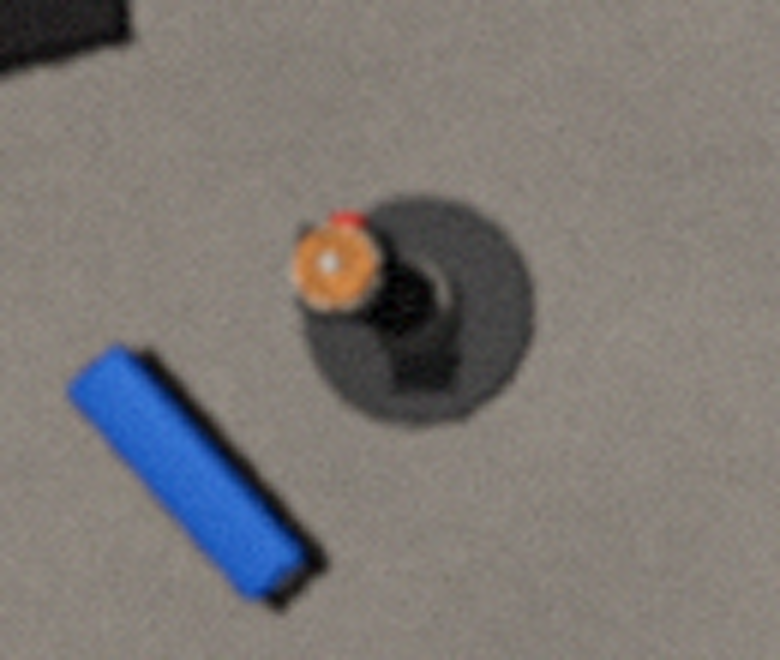

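Run:
```python
from h import *
f=np.load("scene0.npz"); p,d=f["p"],f["d"]; W=pts("scene",d)
roi=np.zeros(d.shape,bool); roi[90:190,310:420]=1
near=roi&(d>0)&(np.hypot(W[...,0]-.467,W[...,1]-.2155)<.03)
k=near&(W[...,2]>.154)&(W[...,2]<.188)
Q=W[k]; Q=Q[np.argsort(Q[:,1])]
print((Q[:,:2]*1000).round(1).tolist())
f2=np.load("top0.npz"); W2=pts("top",f2["d"])
for n,(w,pp) in dict(scene=(W,p),top=(W2,f2["p"])).items():
    hsv=cv2.cvtColor(pp,cv2.COLOR_RGB2HSV)
    k=(w[...,2]>.198)&(w[...,2]<.215)&(np.hypot(w[...,0]-.467,w[...,1]-.2155)<.03)&(hsv[...,1]>100)
    print(n,"platform",k.sum(),w[k].mean(0),w[k].min(0),w[k].max(0))
# head top edge in top view
k=(W2[...,2]>.186)&(W2[...,2]<.197)&(np.hypot(W2[...,0]-.467,W2[...,1]-.2155)<.04)
print((W2[k]*1000).round(0).tolist())
# ribbed handle by slice: circle fit w/ fixed radius
from scipy.optimize import least_squares
for lo,hi,rad in [(.062,.085,.017),(.1,.14,.015)]:
  for w in (W,W2):
    k=(w[...,2]>lo)&(w[...,2]<hi)&(np.hypot(w[...,0]-.467,w[...,1]-.2155)<.035)
    q=w[k][:,:2]; s=least_squares(lambda c:np.hypot(*(q-c).T)-rad,[.465,.215],loss="soft_l1",f_scale=.001)
    print(lo,hi,k.sum(),s.x)
s=r.get_state(); M=R.from_quat(s["eef_rot"]).as_matrix(); print(M.round(4))
```

```text
[[455.0, 200.8], [475.5, 201.2], [463.4, 201.3], [462.9, 201.3], [469.7, 201.6], [456.7, 201.6], [468.8, 201.7], [457.7, 201.8], [455.7, 201.8], [460.3, 201.8], [467.3, 201.8], [460.5, 202.0], [452.8, 202.0], [454.8, 202.0], [465.8, 202.0], [452.0, 202.0], [456.5, 202.1], [471.2, 202.1], [466.5, 202.1], [458.8, 202.2], [477.9, 202.2], [457.9, 202.3], [470.5, 202.3], [474.6, 202.3], [458.2, 202.4], [479.0, 202.4], [468.2, 202.5], [463.5, 202.6], [475.6, 202.6], [468.9, 202.6], [451.5, 202.7], [469.6, 202.7], [475.9, 202.7], [450.6, 202.8], [460.7, 202.8], [461.9, 202.8], [480.3, 202.9], [463.5, 202.9], [466.8, 202.9], [454.6, 203.0], [462.5, 203.0], [455.7, 203.1], [452.6, 203.1], [476.3, 203.1], [479.6, 203.1], [477.3, 203.2], [459.8, 203.2], [470.7, 203.2], [456.3, 203.2], [461.8, 203.3], [471.5, 203.3], [473.7, 203.4], [468.3, 203.5], [476.0, 203.5], [469.9, 203.5], [480.0, 203.5], [470.6, 203.7], [480.2, 203.7], [472.0, 203.8], [471.5, 203.8], [478.3, 203.8], [482.3, 203.9], [481.8, 204.0], [452.0, 204.0], [474.8, 204.0], [477.6, 204.0], [463.7, 204.1], [458.3, 204.1], [450.3, 204
[... 2174 characters left out ...]
0], [451.0, 205.0, 191.0], [451.0, 203.0, 191.0], [448.0, 229.0, 193.0], [448.0, 227.0, 191.0], [448.0, 225.0, 194.0], [448.0, 222.0, 194.0], [448.0, 220.0, 196.0], [448.0, 216.0, 194.0], [448.0, 213.0, 194.0], [448.0, 211.0, 195.0], [448.0, 209.0, 191.0], [448.0, 207.0, 193.0], [448.0, 204.0, 194.0], [448.0, 203.0, 190.0], [446.0, 228.0, 189.0], [447.0, 226.0, 187.0], [446.0, 223.0, 190.0], [446.0, 221.0, 187.0], [446.0, 219.0, 188.0]]
0.062 0.085 66 [0.46408647 0.21814835]
0.062 0.085 32 [0.46296361 0.21818378]
0.1 0.14 113 [0.46431499 0.21801198]
0.1 0.14 31 [0.46261433 0.21756932]
[[-3.000e-04  2.799e-01  9.600e-01]
 [-1.600e-03  9.600e-01 -2.799e-01]
 [-1.000e+00 -1.600e-03  1.000e-04]]
```

arm_command(plan=[[0.088,-0.01,0,0,0],[0.088,-0.01,-0.0286,0.0384,0],[0.088,0,-0.0286,0.0384,0],[0.088,0,-0.0286,0.0384,0],[0.088,0,-0.0286,0.0384,0],[0.088,0,-0.0286,0.0384,0],[0.088,0,-0.0286,0.0384,0],[0.088,0,-0.0286,0.0384,0],[0.088,0,-0.0286,0.0384,0],[0.088,0,-0.0286,0.0384,0],[0.088,0,-0.0286,0.0384,0]])

```text
clock: 1.48
tool_pos: [0.4647, 0.2168, 0.2594]
eef_rot: [0.1, 0.7, -0.1, 0.7]
contact_force: [0.5, 0.5, -0.7]
opening: 0.996
```

arm_command(plan=[[0.088,0,0,0,0.18],[0.088,0,0,0,0.18],[0.088,0,0,0,0.18],[0.088,0,0,0,0.18],[0.088,0,0,0,0.18],[0.088,0,0,0,0.18],[0.088,0,0,0,0.18],[0.088,0,0,0,0],[0.088,0,0,0,0]])

```text
clock: 2.6
tool_pos: [0.4636, 0.2182, 0.259]
eef_rot: [0.493, 0.508, -0.492, 0.507]
contact_force: [0.7, -0.3, 0.1]
opening: 1.001
```

```bash
cat > st.py <<'E'
from h import *
s=r.get_state(); M=R.from_quat(s["eef_rot"]).as_matrix()
print(s["clock"],s["tool_pos"].round(4),"open",round(s["opening"],4),"F",np.round(s["contact_force"],2),"M",np.round(s["moment"],2)); print("q",np.round(s["q"],3)); print(M.round(4).tolist(), "yaw_y",np.degrees(np.arctan2(M[1,1],M[0,1])))
E
cat > look.py <<'E'
from h import *
import sys
t=sys.argv[1]; x0,y0,w,h=[int(a) for a in sys.argv[2:6]]
p,d=r.snapshot("scene"); np.savez(f"scene{t}.npz",p=p,d=d)
cv2.imwrite(f"pics/scene{t}.png",cv2.resize(p[y0:y0+h,x0:x0+w,::-1],None,fx=4,fy=4,interpolation=cv2.INTER_CUBIC))
E
python3 st.py; python3 look.py 1 290 50 150 140
```

```text
2.6 [0.4636 0.2182 0.259 ] open 1.0007 F [ 0.73 -0.3   0.06] M [-0.07  0.08 -0.04]
q [-0.614  0.516  0.132  1.887 -0.097  0.744 -0.398]
[[0.0003, 0.9995, 0.0303], [0.0004, 0.0303, -0.9995], [-1.0, 0.0003, -0.0004]] yaw_y 1.7357459398950492
```

View pics/scene1.png

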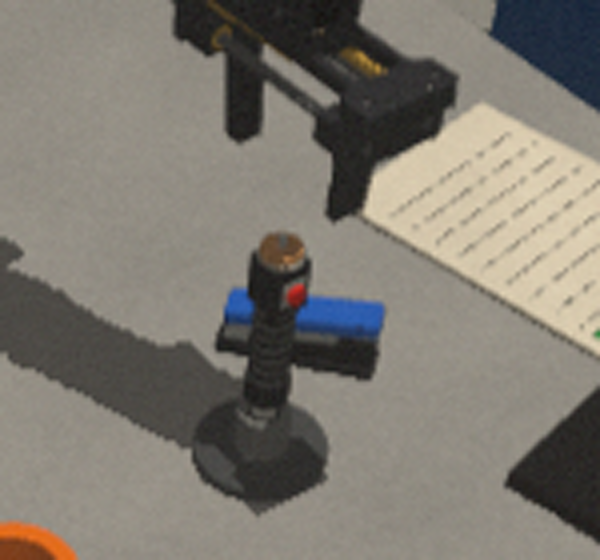

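arm_command(plan=[[0.088,0.02,0,0,0],[0.088,0.022,0,0,0],[0.088,0.022,0,0,0],[0.088,0.02,0,0,0],[0.088,0.012,0,0,0],[0.088,0.008,0,0,0],[0.088,0,0,0,0],[0.088,0,0,0,0]])

```text
clock: 3.65
tool_pos: [0.4639, 0.2181, 0.1552]
eef_rot: [0.494, 0.507, -0.493, 0.507]
contact_force: [0.5, 0.6, 0.4]
opening: 1.004
```

```bash
python3 st.py; python3 look.py 2 290 50 150 140
```

```text
3.65 [0.4639 0.2181 0.1552] open 1.0036 F [0.46 0.61 0.37] M [-0.09  0.03 -0.04]
q [-0.586  0.677  0.092  1.992 -0.126  0.476 -0.375]
[[0.001, 0.9996, 0.0271], [0.0006, 0.0271, -0.9996], [-1.0, 0.001, -0.0006]] yaw_y 1.5540114364876838
```

View pics/scene2.png

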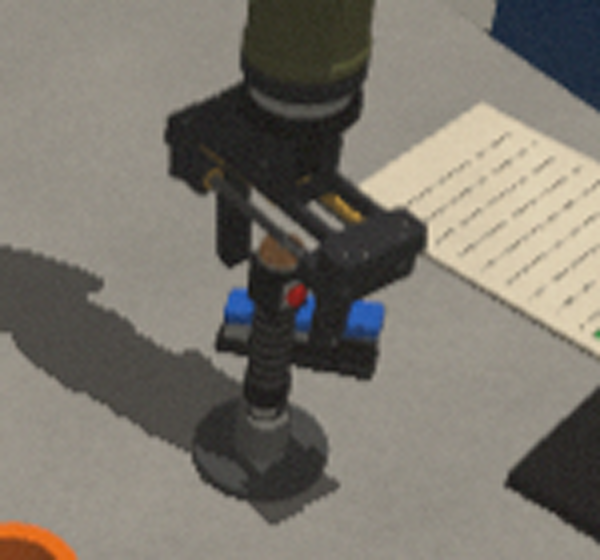

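The fingers straddle the head, with the button at about (297,295) in the crop facing the right finger. Next I close on it.

arm_command(plan=[[0.05,0,0,0,0],[0.02,0,0,0,0],[0.02,0,0,0,0],[0.02,0,0,0,0],[0.02,0,0,0,0],[0.02,0,0,0,0]], force=35)

```text
clock: 4.45
tool_pos: [0.4633, 0.2179, 0.1547]
eef_rot: [0.493, 0.507, -0.493, 0.507]
contact_force: [-0.6, 0.4, 0.8]
opening: 0.36
```

```bash
python3 st.py; python3 look.py 3 290 50 150 140
```

```text
4.45 [0.4633 0.2179 0.1547] open 0.3601 F [-0.55  0.35  0.82] M [-0.02  0.2   0.03]
q [-0.586  0.678  0.092  1.993 -0.126  0.476 -0.375]
[[-0.0006, 0.9996, 0.027], [-0.0001, 0.027, -0.9996], [-1.0, -0.0006, 0.0001]] yaw_y 1.546288572375173
```

View pics/scene3.png

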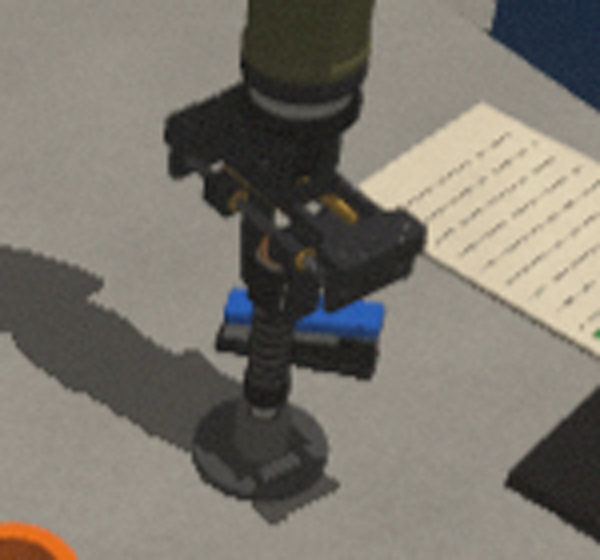

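arm_command(plan=[[0.02,-0.005,0,0,0],[0.02,-0.01,0,0,0],[0.02,-0.01,0,0,0],[0.02,-0.01,0,0,0],[0.02,-0.01,0,0,0],[0.02,-0.01,0,0,0],[0.02,-0.01,0,0,0],[0.02,-0.01,0,0,0],[0.02,-0.01,0,0,0],[0.02,0,0,0,0]])

```text
clock: 5.75
tool_pos: [0.464, 0.2182, 0.2407]
eef_rot: [0.494, 0.507, -0.493, 0.507]
contact_force: [-0.4, -0.9, 1.1]
opening: 0.359
```

```bash
python3 st.py; python3 look.py 4 290 50 150 140
```

```text
5.75 [0.464  0.2182 0.2407] open 0.3589 F [-0.39 -0.92  1.05] M [-0.21  0.49  0.02]
q [-0.611  0.542  0.128  1.91  -0.103  0.694 -0.394]
[[0.0015, 0.9996, 0.027], [0.001, 0.027, -0.9996], [-1.0, 0.0015, -0.0009]] yaw_y 1.5447420020905167
```

View pics/scene4.png

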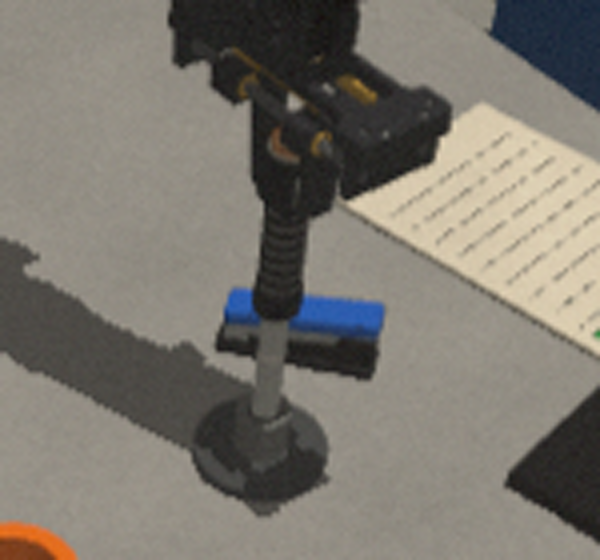

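arm_command(plan=[[0.02,-0.006,0,0,0],[0.02,-0.006,0,0,0],[0.02,-0.004,0,0,0],[0.02,-0.001,0,0,0],[0.02,0,0,0,0],[0.02,0,0,0,0]])

```text
clock: 6.55
tool_pos: [0.4634, 0.2179, 0.2565]
eef_rot: [0.493, 0.507, -0.493, 0.507]
contact_force: [-0.5, -0.4, -4.4]
opening: 0.361
```

```bash
for i in 1 2 3; do python3 st.py|head -1; python3 look.py 5 290 50 150 140; done
```

```text
6.55 [0.4634 0.2179 0.2565] open 0.3605 F [-0.5  -0.37 -4.39] M [-0.01  0.13  0.06]
6.6 [0.4634 0.2179 0.2565] open 0.3571 F [ 0.06  0.01 -3.88] M [-0.1   0.03  0.03]
6.65 [0.4634 0.2179 0.2565] open 0.3604 F [-0.75 -0.16 -4.77] M [-0.03  0.12 -0.  ]
```

View pics/scene5.png

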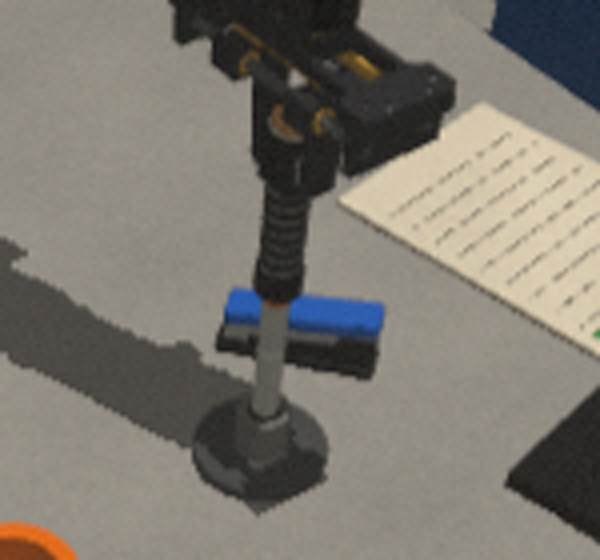

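Fz of −4.4 N is the full weight, and the orange ring shows just under the collar at (272,300). The grip is at the end stop, with the leg hanging about 1.5 mm up. I'll ease down 1 mm and let the button out.

arm_command(plan=[[0.02,0.001,0,0,0],[0.02,0,0,0,0],[0.04,0,0,0,0],[0.06,0,0,0,0],[0.088,0,0,0,0],[0.088,0,0,0,0],[0.088,0,0,0,0],[0.088,0,0,0,0]])

```text
clock: 7.7
tool_pos: [0.4636, 0.218, 0.2557]
eef_rot: [0.493, 0.507, -0.493, 0.507]
contact_force: [0.8, -0.9, 0.3]
opening: 0.987
```

```bash
python3 st.py; python3 look.py 6 290 50 150 140
python3 - <<'E'
from h import *
f=np.load("scene6.npz"); W=pts("scene",f["d"]); p=f["p"]
hsv=cv2.cvtColor(p,cv2.COLOR_RGB2HSV)
red=((hsv[...,0]<6)|(hsv[...,0]>172))&(hsv[...,1]>150)&(hsv[...,2]>70)&(np.hypot(W[...,0]-.48,W[...,1]-.217)<.03)
print(red.sum(),W[red].mean(0),np.percentile(W[red],90,axis=0), W[red][:,2].min(),W[red][:,2].max())
E
```

```text
7.7 [0.4636 0.218  0.2557] open 0.9874 F [ 0.75 -0.92  0.27] M [-0.03  0.07  0.03]
q [-0.615  0.521  0.134  1.892 -0.099  0.736 -0.398]
[[0.0001, 0.9996, 0.027], [0.0001, 0.027, -0.9996], [-1.0, 0.0001, -0.0001]] yaw_y 1.5480222383280164
20 [0.48584453 0.21708792 0.27115434] [0.48775562 0.22199406 0.27738568] 0.25852900383173427 0.2779109789170048
```

View pics/scene6.png

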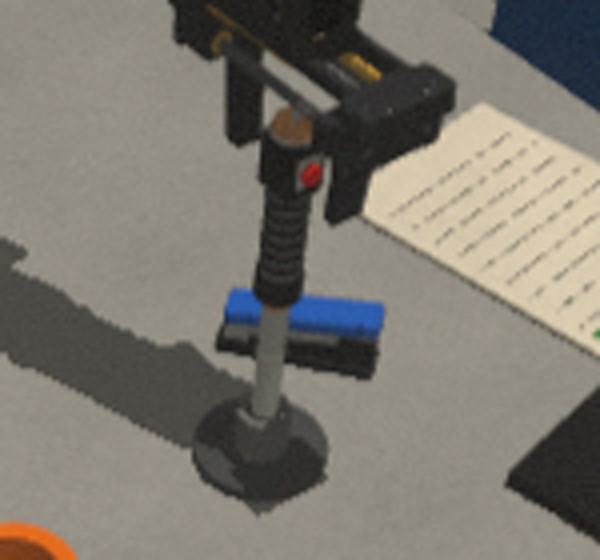

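arm_command(plan=[[0.088,0,0,0,-0.1745],[0.088,0,0,0,-0.1745],[0.088,0,0,0,-0.1745],[0.088,0,0,0,-0.1745],[0.088,0,0,0,-0.1745],[0.088,0,0,0,-0.1745],[0.088,0,0,0,-0.1745],[0.088,0,0,0,-0.1745],[0.088,0,0,0,-0.1745],[0.088,0,0,0,0],[0.088,0,0,0,0]])

```text
clock: 9.12
tool_pos: [0.4636, 0.2178, 0.2557]
eef_rot: [-0.008, 0.707, 0.008, 0.707]
contact_force: [-0.5, 0.6, 0.5]
opening: 0.997
```

```bash
python3 st.py; python3 look.py 7 290 50 150 140
```

```text
9.125 [0.4636 0.2178 0.2557] open 0.9973 F [-0.49  0.61  0.52] M [ 0.   -0.02 -0.01]
q [-0.313  0.531 -0.338  1.876  0.243  0.774  0.812]
[[-0.0, -0.0236, 0.9997], [0.0, 0.9997, 0.0236], [-1.0, 0.0, -0.0]] yaw_y 91.35137557381574
```

View pics/scene7.png

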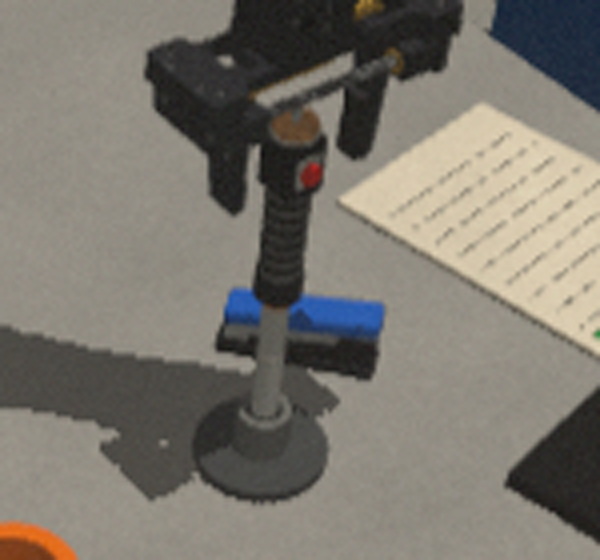

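arm_command(plan=[[0.05,0,0,0,0],[0.018,0,0,0,0],[0.018,0,0,0,0],[0.018,0,0,0,0],[0.018,0,0,0,0],[0.018,0,0,0,0],[0.018,-0.005,0,0,0],[0.018,-0.005,0,0,0],[0.018,0,0,0,0],[0.018,0,0,0,0]], force=40)

```text
clock: 10.42
tool_pos: [0.4634, 0.2178, 0.2656]
eef_rot: [-0.009, 0.707, 0.009, 0.707]
contact_force: [0.1, -0.2, -4.2]
opening: 0.34
```

```bash
python3 st.py; python3 look.py 8 290 50 150 140;python3 st.py|head -1
```

```text
10.425 [0.4634 0.2178 0.2656] open 0.3401 F [ 0.06 -0.2  -4.22] M [ 0.03  0.05 -0.04]
q [-0.308  0.518 -0.345  1.863  0.235  0.8    0.822]
[[-0.0003, -0.0267, 0.9996], [-0.0002, 0.9996, 0.0267], [-1.0, -0.0001, -0.0003]] yaw_y 91.52930657021108
10.475 [0.4634 0.2178 0.2655] open 0.3378 F [ 0.44 -0.14 -4.91] M [ 0.06 -0.01 -0.03]
```

View pics/scene8.png

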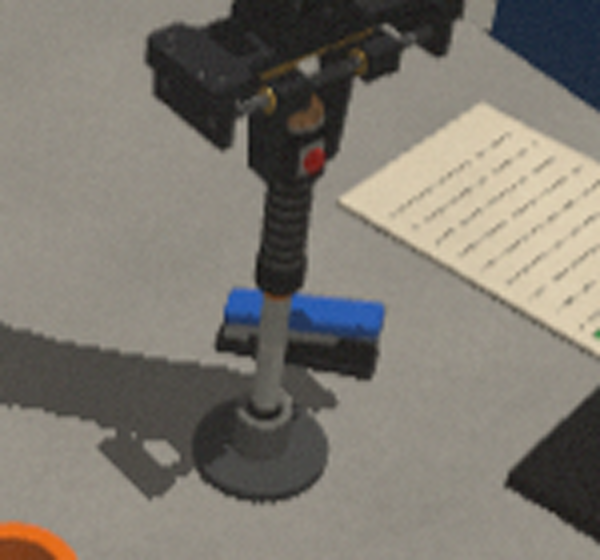

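Run:
```python
from h import *
for t in "068":
    f=np.load(f"scene{t}.npz"); W=pts("scene",f["d"]); p=f["p"]
    hsv=cv2.cvtColor(p,cv2.COLOR_RGB2HSV)
    red=((hsv[...,0]<6)|(hsv[...,0]>172))&(hsv[...,1]>150)&(hsv[...,2]>60)&(np.hypot(W[...,0]-.48,W[...,1]-.217)<.03)
    z=W[red][:,2].mean()
    face=(np.abs(W[...,2]-z)<.02)&(W[...,0]>.474)&(W[...,1]>.2045)&(W[...,1]<.2295)&(W[...,0]<.5)&(np.hypot(W[...,1]-.217,W[...,2]-z)>.0105)
    print(t,red.sum(),W[red].mean(0).round(4),"button x med",np.median(W[red][:,0]).round(4),"face",face.sum(),np.median(W[face][:,0]).round(4))
```

```text
0 17 [0.4857 0.2165 0.1735] button x med 0.4856 face 48 0.4804
6 20 [0.4858 0.2171 0.2712] button x med 0.4863 face 57 0.4812
8 20 [0.4855 0.2178 0.2808] button x med 0.4862 face 70 0.4804
```

The button stands about 5 mm proud of the face, the same as when it was locked at the start. Now the lift.

arm_command(plan=[[0.018,-0.004,0,0,0],[0.018,-0.008,0,0,0],[0.018,-0.01,0,0,0],[0.018,-0.01,0,0,0],[0.018,-0.01,0,0,0],[0.018,-0.01,0,0,0],[0.018,-0.01,0,0,0],[0.018,-0.008,0,0,0],[0.018,-0.006,0,0,0],[0.018,-0.004,0,0,0],[0.018,0,0,0,0],[0.018,0,0,0,0]])

```text
clock: 11.98
tool_pos: [0.4634, 0.2178, 0.3454]
eef_rot: [-0.01, 0.707, 0.009, 0.707]
contact_force: [-0.1, -0.1, -4.5]
opening: 0.335
```

```bash
python3 st.py; python3 look.py 9 290 20 150 150;python3 st.py|head -1
python3 - <<'E'
from h import *
from scipy.optimize import least_squares
f=np.load(f"scene9.npz"); W=pts("scene",f["d"]); p=f["p"]
hsv=cv2.cvtColor(p,cv2.COLOR_RGB2HSV); near=(np.hypot(W[...,0]-.464,W[...,1]-.2178)<.03)
red=((hsv[...,0]<6)|(hsv[...,0]>172))&(hsv[...,1]>150)&(hsv[...,2]>60)&near
print("red",red.sum(),W[red].mean(0).round(4))
m=near&(W[...,2]>.055); print("lowest above stand",np.sort(W[m][:,2])[:12].round(4))
for lo,hi,rad in [(.09,.125,.012),(.14,.185,.01),(.25,.3,.015)]:
    k=(W[...,2]>lo)&(W[...,2]<hi)&near; q=W[k][:,:2]
    if len(q)>8:
        s=least_squares(lambda c:np.hypot(*(q-c).T)-rad,[.464,.217],loss="soft_l1",f_scale=.001); print(lo,hi,len(q),s.x.round(4))
E
```

```text
11.975 [0.4634 0.2178 0.3454] open 0.3352 F [-0.11 -0.11 -4.49] M [ 0.06  0.01 -0.  ]
q [-0.284  0.426 -0.372  1.742  0.179  1.007  0.876]
[[-0.0006, -0.0268, 0.9996], [-0.0003, 0.9996, 0.0268], [-1.0, -0.0003, -0.0006]] yaw_y 91.53384215769572
12.025 [0.4633 0.2178 0.3454] open 0.3394 F [-0.7   0.23 -4.78] M [ 0.05 -0.04 -0.03]
red 23 [0.4856 0.2184 0.3602]
lowest above stand [0.1002 0.1008 0.103  0.1032 0.1033 0.1038 0.1041 0.105  0.1061 0.1065
 0.1073 0.1074]
0.09 0.125 49 [0.4646 0.2182]
0.14 0.185 93 [0.4646 0.2183]
0.25 0.3 215 [0.4651 0.2179]
```

View pics/scene9.png

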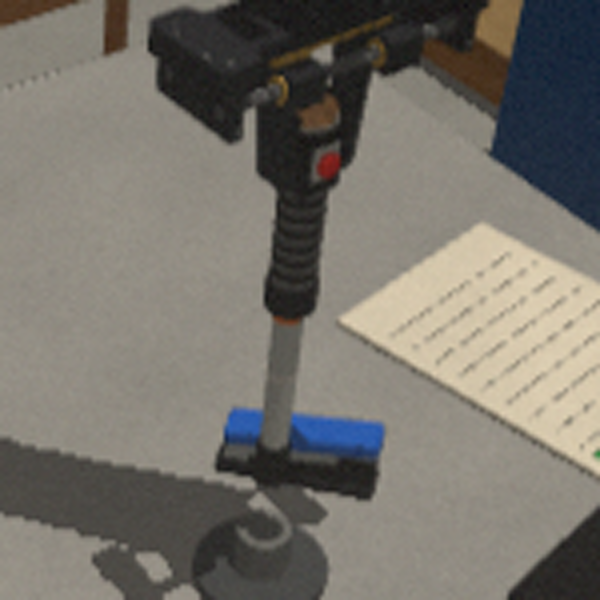

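The monopod hangs upright with its foot at z ≈ 0.10 m, clear of the stand. The orange ring shows at (285,320) and the button is out at (328,165).

arm_command(plan=[[0.018,0,0,0,0],[0.018,0,0,0,0],[0.018,0,0,0,0],[0.018,0,0,0,0]])

```text
clock: 12.52
tool_pos: [0.4635, 0.2179, 0.3457]
eef_rot: [-0.009, 0.707, 0.009, 0.707]
contact_force: [0.5, 0.3, -4.5]
opening: 0.338
```

```bash
python3 st.py
python3 - <<'E'
from h import *
p,d=r.snapshot("top"); q=np.load("top0.npz")["p"]
cv2.imwrite("pics/topend.png",p[:,:,::-1])
print(r.finish_job())
E
```

```text
12.525 [0.4635 0.2179 0.3457] open 0.3378 F [ 0.46  0.26 -4.45] M [0.03 0.   0.02]
q [-0.284  0.426 -0.372  1.741  0.178  1.007  0.876]
[[-0.0001, -0.0267, 0.9996], [0.0001, 0.9996, 0.0267], [-1.0, 0.0001, -0.0001]] yaw_y 91.53236204168488
the job is handed in; nothing more can be done
None
```

View pics/topend.png

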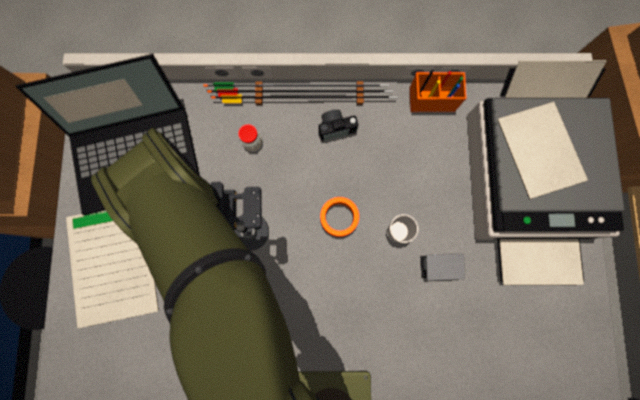

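The job is handed in at about 12.6 s of the 48 s allowed, with the monopod held still, upright, extended and locked, its foot out of the stand.

**What I did:** I gripped the head across the button (opening 31.7 mm, so flush) and pulled the grip up to the end stop. There the wrist read the full 4.4 N weight and the orange ring showed. I eased down 1 mm and opened the fingers so the button sprang out. Then I turned the gripper 90°, gripped the head's button-free sides and lifted about 90 mm in all.

**Last checks:**
- **Height:** the foot is at about z = 0.10 m, against the stand rim at 0.05 m.
- **Extension:** the head centre is about 260 mm above the foot, which matches the second stop.
- **Lock:** after the regrip, before the main lift, the button stood about 5 mm proud of its face, as it did when locked at the start. I did not push down on the leg to test the lock by force.
- **Upright and still:** the leg axis is within a fraction of a degree of vertical, and the load is steady at 4.5 N.
- **Other objects:** the cup, tape, jar, camera and punch look unmoved in the last top view. The arm hides the stapler there; in the last scene view it looks unmoved.

No check failed or disagreed.

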